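Pack a levelling foot in its shipping cradle

TASK

The machine's levelling foot stands upright in the blue tub. Take it by the top of its stud, park it leaning in the V's of the green 45-degree rest with its black disc at the red stop and let go; then take it again from the side, by the middle of the stud, lay it flat in both V's of the plywood shipping cradle with its disc between the yellow end board and the nearer V, and let go. Set it down without dropping or ramming it, and leave the spanner, the tin and the tube offcut where they are.

Things in the scene. Friction and masses are not known exactly. Their poses are not given: they have to be found in the camera images.
- foot: levelling foot, loose, 0.25-0.36 kg: black disc 50 mm dia x 14 mm, brass nut 31 mm dia from 14 to 24 mm, round steel stud 20 mm dia from 24 to 172 mm. Origin: centre of the disc's underside; z runs along the stud, disc to tip. Balance point about 60 mm along z. Starts upright in the tub. Its turn about z does not matter
- foot_tip (a point): centre of the free end of the stud, 172 mm along the foot's z
- tub: blue open tub, fixed, 120 x 120 x 55 mm high, walls and floor 5 mm thick. Origin: centre of its underside, z up. The foot stands on its inner floor
- rest: green steel 45-degree rest with a red stop, fixed. Base 160 mm (x) x 90 mm (y). Origin: under the base's centre, z up. It rises towards its own +x: a parked foot's z axis points along (0.707, 0, 0.707) in this frame
- rest_park (a point): where a parked foot's origin lies: centre of the disc's underside on the red stop's face (square to the stud); at (-66, 0, 42) mm on the rest, same axes. Two 90-degree angle-iron V's carry the stud, 36-52 and 108-122 mm up along it; lips 6 mm above its axis, 20 mm to each side. Between them it is free, 34 mm from its axis to the sloping plate; past 122 mm it overhangs freely
- cradle: plywood shipping cradle, fixed. Base 230 mm (x) x 90 mm (y) x 12 mm. Origin: under the base's centre, z up. Yellow end board at its -x end, 62 mm high, inner face at x = -97 mm. Two angle-iron V's carry the stud along x: at x = -49 to -33 mm and 23 to 39 mm, lips 52 mm above the bench, 20 mm to each side; free between them down to the base
- cradle_seat (a point): where a packed foot's origin ideally lies, at (-85, 0, 46) mm on the cradle, same axes; the foot's z then points along the cradle's +x and the stud's axis is 46 mm above the bench. Along x the origin may lie from -97 mm (disc at the board) to -73 mm (nut at the V)
- spanner: steel open spanner 180 mm long lying on the bench along its x, not to be disturbed. Origin: at its underside
- tin: small green tin, 60 mm dia x 70 mm high, standing, not to be disturbed. Origin: centre of its underside
- offcut: dark square steel tube offcut 110 (x) x 30 x 30 mm, lying, not to be disturbed. Origin: centre of its underside
There are look-alikes about, which are no part of the job. Of the things like the rest, leave any that is pink; of the rest the larger one is meant.

How it is judged:
By the outcome, as a careful person would: the job done as asked, in the order asked, and still so for the second after the job is handed in, with the robot touching nothing.
It also fails if it takes over 54 s, if anything falls off the work surface, if the arm or the gripper's body presses on something with over 40 N, if the wrist force passes 120 N, or if a joint passes its speed limit or range.

ROBOT

A 6-joint arm with a two-finger parallel gripper is mounted at the origin on the work surface. World frame = base frame: x ahead of the robot, y to its left, z up, the work surface at z = 0. Lengths are in m, angles in rad, forces in N, time in s.
With the tool pointing down it reaches from about 0.3 to 0.825 m from the base axis. Payload 5.4 kg.
Tool frame: the origin (TCP) lies midway between the tips of the shut fingers; the grasp point (between the pads) lies 19 mm behind it (manip.grip_point_offset is the distance from the TCP to the grasp point, in m); y points along the fingers, z is the direction in which the jaws open and shut, and the axes are right-handed (so a half turn about y gives the same grasp; the last joint's range is limited). The gripper opens to 92 mm and grips with 3 to 60 N. Pads are 20 mm wide; open, the fingers measure 128 mm over their backs; the gripper's body (75 mm by 189 mm) begins 69 mm behind the grasp point.
Start: joints at [-1.452, 0.158, 1.597, -0, 1.386, -0.21], TCP at [0.186, -0.544, 0.187] pointing down, gripper open.
Joint ranges: [-2.91, 2.91], [-0.94, 2.29], [0.18, 2.7], [-1.29, 4.43], [0.17, 2.64], [-3, 3]. Speed limits (rad/s): [2.57, 2.57, 3.14, 3.14, 3.14, 3.14].

INTERFACE

Orientations are given as a unit quaternion [x, y, z, w].
In Python, from plant import manip gives the robot as it stands.
- The arm moves only by the shell command python3 -m inch 'ROWS' [FORCE]. ROWS is JSON, a list that holds one entry, the list of rows, each a list of 7 numbers: the shift along the tool's x, y, z in cm, then the turn, a rotation vector about the tool's x, y, z in rad, then the finger opening in cm, from 0 to 9.19. In form: [[[dx, dy, dz, ax, ay, az, fingers], ...]]. A call has 1 to 5 rows; each row is the pose to reach, as a shift and turn from the pose measured when the call began, along the tool's axes at that moment; what a row does not reach only later rows make up. A row lasts 1/10 s, in which the tool goes at most 50 mm and 8.59 degrees, less where a joint would pass 70% of its speed; a pose out of reach is approached as far as the arm can. A call with a gripper value outside its range is refused whole. The fingers move at their own pace and stop on an object; FORCE is the grip in N (left out, the last holds). Time passes only in rows, so rows that repeat a pose let the fingers close. It gives the time, the measured TCP pose, the force and the opening at its end, in the units of the state.
- manip.sense(): the state, without advancing time (a new reading comes with each control period).
- manip.snapshot(name): name is "side" or "top"; returns a dict with "image" (420x560x3 uint8, red, green, blue), "camera_matrix" (3x3 intrinsics, pixels), "k1" (the pictures are not rectified: a ray, as slopes to the right and down, at radius r is drawn at 1 + k1 r^2 times it, then the intrinsics apply), "T" (4x4, takes a point from camera to world coordinates). Camera axes: x right, y up, looking along -z (the intrinsics and any distortion apply to the point x, -y, -z); pixel columns grow to the right and rows downward; lengths in m; the calibration is good to about 2 mm. A picture is of the moment at which its call begins. There is no depth.
- manip.sign_off(): hands the job in, once; it reports no verdict.
The state is a dict: "time": time; "qpos": joint angles; "dq": joint speeds; "effort": joint torques, N m; "tcp_pos": TCP position; "tool_rot": TCP orientation; "wrist_force": force on the tool from outside, world axes, zero at the start; "moment": the same for the moment, N m; "grip_width": finger opening in m.
Only numpy, scipy, OpenCV 4.12 (cv2) and the standard library are available. Lean on these libraries where they do the work, as an engineer would, in place of code of your own. Each camera call takes 0.05 s, during which the arm holds its last target. There are 200 camera calls.

## Working session

There is one attempt and no reset: what is moved stays moved. The work goes in short steps, Python scripts to look and compute and a shell command to move; the robot and the scene stay as the last step left them, time stands still between calls to the robot, and variables do not carry over. Pictures are saved under pics/ and viewed, about 8 in all and at most 12, crops included, and the job is handed in when it is done.

```bash
mkdir -p pics; ls; cat > h.py <<'E'
import numpy as np, cv2
from plant import manip
from scipy.spatial.transform import Rotation as R
def snap(n,f):
    s=manip.snapshot(n); cv2.imwrite(f'pics/{f}.png',s['image'][:,:,::-1]); np.savez(f'pics/{f}.npz',**{k:np.array(v) for k,v in s.items()}); return s
def load(f): return dict(np.load(f'pics/{f}.npz'))
def ray(s,u,v):
    K=s['camera_matrix'];d=np.array([(u-K[0,2])/K[0,0],(v-K[1,2])/K[1,1]]);p=d.copy()
    for _ in range(30): p=d/(1+float(s['k1'])*(p@p))
    T=s['T']; w=T[:3,:3]@np.array([p[0],-p[1],-1]); return T[:3,3],w/np.linalg.norm(w)
def onz(s,u,v,z):
    o,d=ray(s,u,v); return o+d*(z-o[2])/d[2]
def proj(s,P):
    T=s['T'];c=T[:3,:3].T@(np.array(P)-T[:3,3]);x,y=c[0]/-c[2],-c[1]/-c[2];f=1+float(s['k1'])*(x*x+y*y)
    K=s['camera_matrix'];return np.array([K[0,0]*x*f+K[0,2],K[1,1]*y*f+K[1,2]])
def goto(pos,rot):
    """shift cm / rotvec in current tool axes to reach TCP pos, rot(matrix)"""
    st=manip.sense();C=R.from_quat(st['tool_rot']);d=C.inv().apply(np.array(pos)-st['tcp_pos'])*100
    return np.round(d,2),np.round((C.inv()*R.from_matrix(rot)).as_rotvec(),3)
E
python3 - <<'E'
from h import *
for n in('side','top'):
    s=snap(n,n+'0'); print(n,s['camera_matrix'].round(1).tolist(),s['k1'],s['T'].round(3).tolist())
st=manip.sense();print(st['tool_rot'],R.from_quat(st['tool_rot']).as_matrix().round(3),st['grip_width'],manip.grip_point_offset)
E
```

```text
pics
side [[545.1, 0.0, 273.9], [0.0, 545.1, 210.1], [0.0, 0.0, 1.0]] 0.05127799991497587 [[0.923, 0.291, -0.252, 0.098], [-0.384, 0.725, -0.572, -0.899], [0.016, 0.625, 0.781, 1.309], [0.0, 0.0, 0.0, 1.0]]
top [[508.2, 0.0, 280.4], [0.0, 508.2, 208.6], [0.0, 0.0, 1.0]] -0.02485741143100849 [[-0.028, 0.995, -0.1, 0.343], [-1.0, -0.028, -0.002, -0.036], [-0.005, 0.1, 0.995, 1.578], [0.0, 0.0, 0.0, 1.0]]
[-0.1156943   0.69815807 -0.69698996  0.11573731] [[-0.946 -0.     0.323]
 [-0.323  0.002 -0.946]
 [-0.    -1.    -0.002]] 0.09164497968739535 0.0187
```

View pics/top0.png

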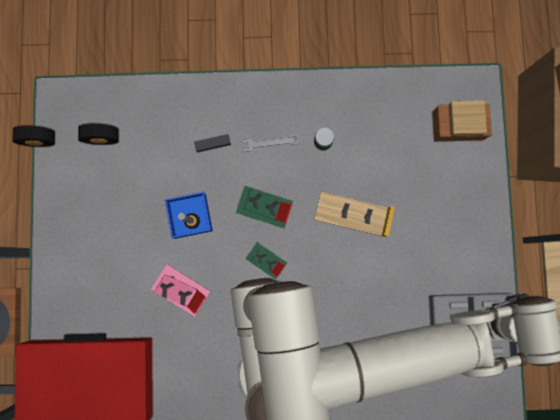

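View pics/side0.png

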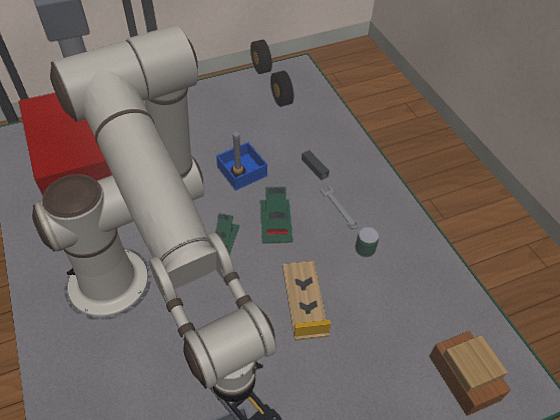

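```bash
cat > a.py <<'E'
from h import *
t=load('top0');s=load('side0')
def rs(im,a,b,c,d,k): return cv2.resize(im[a:b,c:d],None,fx=k,fy=k,interpolation=cv2.INTER_CUBIC)
can=np.zeros((600,800,3),np.uint8)
A=rs(t['image'],180,244,158,400,3.3);can[:A.shape[0],:A.shape[1]]=A[:, :800]
x=0
for w in((120,195,212,272),(180,250,255,300),(255,345,278,335)):
    B=rs(s['image'],*w,4.2);can[215:215+B.shape[0],x:x+B.shape[1]]=B;x+=B.shape[1]+8
cv2.imwrite('pics/z.png',can[:,:,::-1])
def rects(n,S,lo,hi,box):
    h=cv2.cvtColor(S['image'],cv2.COLOR_RGB2HSV);m=cv2.inRange(h,lo,hi);k=np.zeros_like(m);k[box[0]:box[1],box[2]:box[3]]=255;m&=k
    m=cv2.morphologyEx(m,cv2.MORPH_CLOSE,np.ones((5,5)))
    c=max(cv2.findContours(m,0,1)[0],key=cv2.contourArea);r=cv2.minAreaRect(c);print(n,cv2.contourArea(c),np.round(r[0],1),np.round(cv2.boxPoints(r),1).tolist());return cv2.boxPoints(r)
for n,lo,hi,bt,bs,z in(('blue',(105,120,60),(125,255,255),(180,250,150,220),(130,200,200,280),.055),('green',(55,60,20),(95,255,255),(180,235,225,300),(180,250,255,300),0.03),
  ('red',(0,150,60),(8,255,255),(190,235,265,300),(215,245,255,300),.045),('wood',(8,60,100),(35,255,255),(180,245,305,400),(255,345,275,335),.012),('yellow',(18,190,80),(28,255,255),(190,245,375,400),(310,345,285,335),.062)):
    b=rects(n+' top',t,lo,hi,bt);print('   ',[onz(t,*p,z)[:2].round(3).tolist() for p in b])
    b=rects(n+' side',s,lo,hi,bs);print('   ',[onz(s,*p,z)[:2].round(3).tolist() for p in b])
E
python3 a.py
```

```text
blue top 1566.5 [187.9 214.7] [[163.6999969482422, 199.3000030517578], [204.39999389648438, 191.10000610351562], [212.1999969482422, 230.1999969482422], [171.5, 238.3000030517578]]
    [[0.534, 0.32], [0.556, 0.196], [0.437, 0.174], [0.416, 0.297]]
blue side 1202.0 [241.9 164.8] [[213.0, 157.0], [253.0, 137.0], [270.79998779296875, 172.60000610351562], [230.8000030517578, 192.60000610351562]]
    [[0.405, 0.293], [0.557, 0.331], [0.551, 0.162], [0.407, 0.131]]
green top 1077.5 [264.  206.4] [[235.6999969482422, 212.10000610351562], [244.1999969482422, 185.3000030517578], [292.3999938964844, 200.6999969482422], [283.79998779296875, 227.5]]
    [[0.492, 0.105], [0.574, 0.077], [0.522, -0.07], [0.44, -0.042]]
green side 1285.5 [275.5 214.5] [[259.5, 188.10000610351562], [288.70001220703125, 186.5], [291.5, 241.0], [262.29998779296875, 242.5]]
    [[0.502, 0.136], [0.589, 0.108], [0.513, -0.085], [0.434, -0.059]]
red top 181.5 [283.  211.7] [[274.6000061035156, 219.1999969482422], [280.79998779296875, 200.60000610351562], [291.29998779296875, 204.10000610351562], [285.1000061035156, 222.
[... 592 characters left out ...]
2492.5 [307.3 299.8] [[282.0, 264.1000061035156], [319.8999938964844, 258.0], [332.5, 335.3999938964844], [294.70001220703125, 341.6000061035156]]
    [[0.462, -0.137], [0.57, -0.158], [0.497, -0.386], [0.4, -0.364]]
yellow top 1.5 [385.1 225. ] [[382.79998779296875, 234.0], [386.20001220703125, 215.89999389648438], [387.3999938964844, 216.10000610351562], [384.0, 234.1999969482422]]
    [[0.411, -0.336], [0.465, -0.349], [0.464, -0.352], [0.41, -0.34]]
yellow side 106.5 [311.9 327.6] [[293.70001220703125, 323.6000061035156], [328.70001220703125, 319.70001220703125], [330.1000061035156, 331.5], [295.0, 335.3999938964844]]
    [[0.406, -0.34], [0.492, -0.363], [0.481, -0.394], [0.396, -0.37]]
```

View pics/z.png

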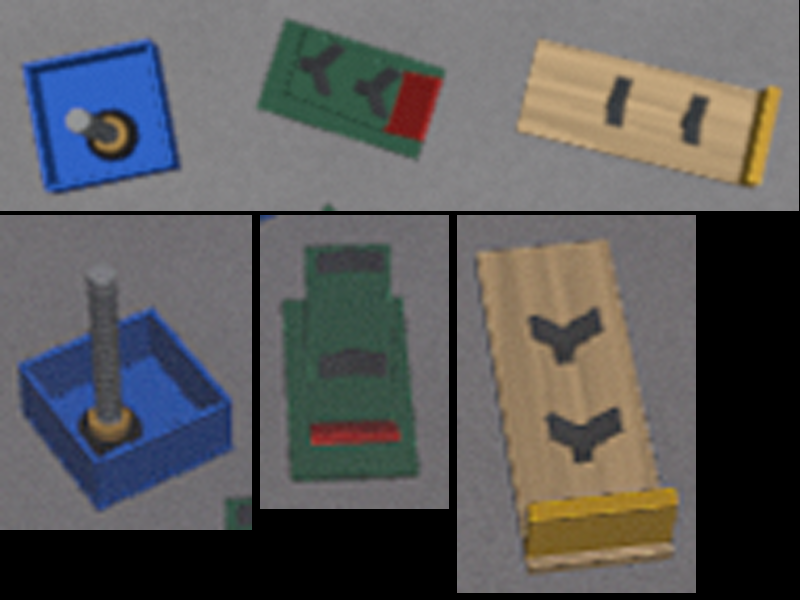

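```bash
cat > b.py <<'E'
from h import *
t=load('top0');s=load('side0')
T=lambda x,y:(x/3.3+158-.35,y/3.3+180-.35)
def Sd(i,x,y):
    ox,(a,b)=[(0,(212,120)),(260,(255,180)),(457,(278,255))][i]; return ((x-ox)/4.2+a-.38,(y-215)/4.2+b-.38)
print('tip',onz(t,*T(78,121),.177),onz(s,*Sd(0,102,272),.177))
print('nut',onz(t,*T(113,131),.029), 'disc',onz(t,*T(111,136),.019),onz(s,*Sd(0,109,428),.019))
print('cradleV top',[onz(t,*T(*p),.052)[:2].round(4) for p in((627,78),(611,125),(704,96),(686,144))])
print('cradleV side',[onz(s,*Sd(2,*p),.052)[:2].round(4) for p in((601,312),(532,318),(620,410),(548,417))])
print('cradle base far corners top',[onz(t,*T(*p),.012)[:2].round(4) for p in((539,40),(518,131))],'side',[onz(s,*Sd(2,*p),.012)[:2].round(4) for p in((609,240),(478,252))])
print('yellow top edge inner',[onz(t,*T(*p),.062)[:2].round(4) for p in((766,87),(741,184))])
c=[onz(t,*T(*p),.008)[:2] for p in((287,20),(443,68),(418,158),(258,107))];print('rest base top',np.round(c,4),np.mean(c,0).round(4))
c=[onz(s,*Sd(1,*p),.008)[:2] for p in((418,474),(294,480))];print('rest side low corners',np.round(c,4))
print('stop top',[onz(t,*T(*p),z)[:2].round(4) for p,z in(((404,72),.06),((386,132),.06),((442,78),.024),((424,142),.024))])
# lips of rest Vs: axis at rest (-66+.707d, 42+.707d), lip 6mm above axis normal (-.707,.707)
print('restV far/near z',42+.707*115+4.2,42+.707*44+4.2)
print('restV top',[onz(t,*T(*p),z)[:2].round(4) for p,z in(((338,48),.1275),((319,92),.1275),((398,75),.0773),((380,117),.0773))])
print('restV side',[onz(s,*Sd(1,*p),z)[:2].round(4) for p,z in(((383,250),.1275),((317,250),.1275),((385,352),.0773),((319,352),.0773))])
E
python3 b.py
```

```text
tip [0.46988417 0.24225696 0.177     ] [0.47047246 0.24539733 0.177     ]
nut [0.47309316 0.23911611 0.029     ] disc [0.46930382 0.24280756 0.019     ] [0.46819842 0.24148593 0.019     ]
cradleV top [array([ 0.5067, -0.2363]), array([ 0.464 , -0.2199]), array([ 0.4882, -0.306 ]), array([ 0.4447, -0.2876])]
cradleV side [array([ 0.5084, -0.2304]), array([ 0.4656, -0.2179]), array([ 0.4892, -0.299 ]), array([ 0.4458, -0.2867])]
cradle base far corners top [array([ 0.5493, -0.1602]), array([ 0.464 , -0.1375])] side [array([ 0.5506, -0.1598]), array([ 0.4646, -0.1355])]
yellow top edge inner [array([ 0.4939, -0.361 ]), array([ 0.4064, -0.3341])]
rest base top [[ 0.5756  0.077 ]
 [ 0.5258 -0.0691]
 [ 0.4415 -0.0432]
 [ 0.4937  0.106 ]] [0.5091 0.0177]
rest side low corners [[ 0.5221 -0.073 ]
 [ 0.4401 -0.0454]]
stop top [array([ 0.517 , -0.0324]), array([ 0.4627, -0.0145]), array([ 0.5145, -0.0676]), array([ 0.4552, -0.0491])]
restV far/near z 127.505 77.308
restV top [array([0.532 , 0.0244]), array([0.4939, 0.0419]), array([ 0.5125, -0.0269]), array([ 0.475 , -0.0097])]
restV side [array([0.5367, 0.0318]), array([0.4948, 0.0486]), array([ 0.5199, -0.0145]), array([0.4778, 0.0024])]
```

```bash
cat >> h.py <<'E'
def fr(y,z): 
    y=np.array(y,float);z=np.array(z,float);y/=np.linalg.norm(y);z-=y*(y@z);z/=np.linalg.norm(z);return np.c_[np.cross(y,z),y,z]
yr=np.radians(71.);rx=np.array([np.cos(yr),np.sin(yr),0]);ry=np.array([-rx[1],rx[0],0]);Z=np.array([0,0,1.])
a=(rx+Z)/2**.5;n=(Z-rx)/2**.5;rest=np.array([.509,.0177,0]);park=rest-.066*rx+.042*Z
yc=np.radians(74.3);cx=np.array([np.cos(yc),np.sin(yc),0]);cy=np.array([-cx[1],cx[0],0]);crad=np.array([.4767,-.256,0]);seat=crad-.085*cx+.046*Z
foot=np.array([.4695,.2425,.005])
Rpick=fr(-Z,-ry);Rpark=fr(-a,-ry);Rside=fr(-n,-ry);Rcr=fr(-Z,-cy)
def show():
    st=manip.sense();print('t',round(st['time'],2),'tcp',np.round(st['tcp_pos'],4),'q',np.round(st['qpos'],2),'F',np.round(st['wrist_force'],1),'g',round(st['grip_width'],4))
E
python3 - <<'E'
from h import *
show();print(goto(foot+[0,0,.34],Rpick)); print(goto([.186,-.544,.345],Rpick))
E
```

```text
t 0.1 tcp [ 0.1856 -0.5436  0.1861] q [-1.45  0.16  1.6  -0.    1.39 -0.21] F [ 0.7  0.1 -0.2] g 0.0916
(array([-52.26, -15.76, -65.26]), array([ 0.001, -0.91 , -0.001]))
(array([ -0.03, -15.89,   0.03]), array([ 0.001, -0.91 , -0.001]))
```

```bash
python3 -m inch '[[[0,-5,0,0,0,0,9.1],[0,-10,0,0,0,0,9.1],[0,-16,0,0,-0.1,0,9.1],[-5,-16,-6,0,-0.2,0,9.1],[-8,-16,-10,0,-0.3,0,9.1]]]'; python3 - <<'E'
from h import *
show();print(goto(foot+[0,0,.34],Rpick))
E
```

```text
time: 0.6
tcp_pos: [0.2199, -0.4508, 0.3469]
tool_rot: [0.219, -0.672, 0.673, -0.22]
wrist_force: [0.3, 0.6, 1.4]
grip_width: 0.091
t 0.6 tcp [ 0.2199 -0.4508  0.3469] q [-1.36 -0.09  1.54  0.    1.69 -0.42] F [0.3 0.6 1.4] g 0.091
(array([-61.06,   0.1 , -41.25]), array([-0.002, -0.608,  0.001]))
```

```bash
python3 -m inch '[[[-4,0,-3,0,-0.1,0,9.1],[-8,0,-6,0,-0.2,0,9.1],[-12,0,-8,0,-0.3,0,9.1],[-16,0,-11,0,-0.4,0,9.1],[-20,0,-13.5,0,-0.5,0,9.1]]]' ; python3 - <<'E'
from h import *
show();print(goto(foot+[0,0,.34],Rpick))
E
```

```text
time: 1.1
tcp_pos: [0.3018, -0.2217, 0.3463]
tool_rot: [0.38, -0.596, 0.597, -0.38]
wrist_force: [0.9, -0.4, 0.6]
grip_width: 0.0912
t 1.1 tcp [ 0.3018 -0.2217  0.3463] q [-0.96 -0.44  1.83 -0.    1.76 -0.52] F [ 0.9 -0.4  0.6] g 0.0912
(array([-49.16,   0.08,  -4.42]), array([-0.001, -0.105,  0.001]))
```

```bash
python3 -m inch '[[[-5,0,-0.4,0,-0.1,0,9.1],[-10,0,-0.8,0,-0.1,0,9.1],[-15,0,-1.3,0,-0.1,0,9.1],[-20,0,-1.7,0,-0.1,0,9.1],[-25,0,-2.1,0,-0.1,0,9.1]]]' >/dev/null; python3 -m inch '[[[-4,0,-0.4,0,0,0,9.1],[-8,0,-0.8,0,0,0,9.1],[-13,0,-1.2,0,0,0,9.1],[-18,0,-1.6,0,0,0,9.1],[-24,0,-2.3,0,0,0,9.1]]]';python3 - <<'E'
from h import *
show();print(goto(foot+[0,0,.135],Rpick))
for nme in('side','top'): snap(nme,nme+'1')
a_=load('top1')['image'];b_=load('side1')['image']
A=cv2.resize(a_[170:260,130:260],None,fx=3,fy=3);B=cv2.resize(b_[70:220,170:300],None,fx=3,fy=3)
c=np.zeros((450,790,3),np.uint8);c[:270,:390]=A;c[:450,400:]=B;cv2.imwrite('pics/z1.png',c[:,:,::-1])
E
```

```text
time: 2.1
tcp_pos: [0.4425, 0.2391, 0.3452]
tool_rot: [0.409, -0.576, 0.577, -0.409]
wrist_force: [1.4, 0.1, 1.0]
grip_width: 0.0909
t 2.1 tcp [0.4425 0.2391 0.3452] q [ 0.26 -0.08  1.54 -0.    1.69  0.59] F [1.4 0.1 1. ] g 0.0909
(array([-1.24, 20.52,  2.4 ]), array([-0.002, -0.004,  0.001]))
```

View pics/z1.png

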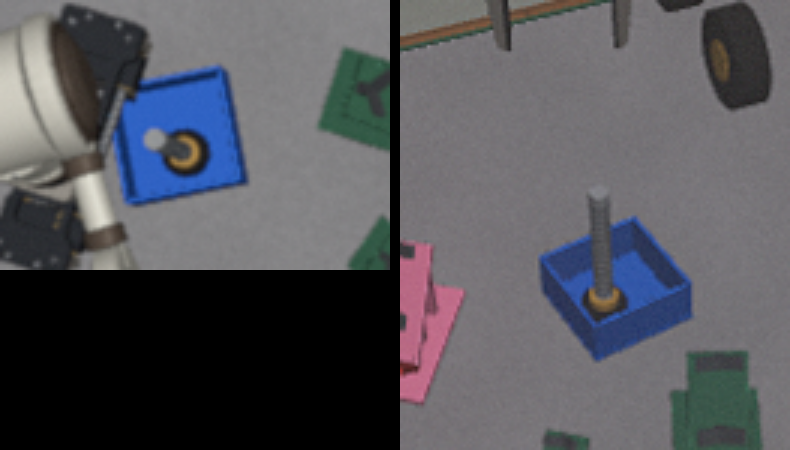

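```bash
python3 -m inch '[[[-1.2,0,2.4,0,0,0,9.1],[-1.2,4,2.4,0,0,0,9.1],[-1.2,8,2.4,0,0,0,9.1],[-1.2,12,2.4,0,0,0,9.1],[-1.2,16,2.4,0,0,0,9.1]]]' ; python3 - <<'E'
from h import *
show();print(goto(foot+[0,0,.135],Rpick)); print(proj(load('side1'),[.4425,.2391,.3452]))
E
```

```text
time: 2.7
tcp_pos: [0.4678, 0.2443, 0.1819]
tool_rot: [-0.412, 0.576, -0.575, 0.41]
wrist_force: [-0.1, 0.9, -0.6]
grip_width: 0.0909
t 2.7 tcp [0.4678 0.2443 0.1819] q [ 0.25  0.04  1.73 -0.    1.37  0.58] F [-0.1  0.9 -0.6] g 0.0909
(array([0.11, 4.19, 0.23]), array([0.002, 0.001, 0.002]))
[224.62859757  91.85071512]
```

```bash
python3 -m inch '[[[0.1,2,0.2,0,0,0,9.1],[0.1,4.2,0.2,0,0,0,9.1],[0.1,4.2,0.2,0,0,0,9.1],[0.1,4.2,0.2,0,0,0,5],[0.1,4.2,0.2,0,0,0,3]]]' 15; python3 -m inch '[[[0,0,0,0,0,0,1],[0,0,0,0,0,0,1],[0,0,0,0,0,0,1],[0,0,0,0,0,0,1],[0,0,0,0,0,0,1]]]' 15;python3 -m inch '[[[0,0,0,0,0,0,1],[0,0,0,0,0,0,1],[0,0,0,0,0,0,1],[0,0,0,0,0,0,1],[0,0,0,0,0,0,1]]]' 60;
```

```text
time: 3.2
tcp_pos: [0.4703, 0.2428, 0.1415]
tool_rot: [0.411, -0.575, 0.576, -0.411]
wrist_force: [-0.9, -0.1, 0.7]
grip_width: 0.0768
time: 3.7
tcp_pos: [0.4703, 0.2428, 0.1416]
tool_rot: [0.411, -0.575, 0.576, -0.411]
wrist_force: [0.3, -0.3, 0.1]
grip_width: 0.037
time: 4.2
tcp_pos: [0.4702, 0.2428, 0.1415]
tool_rot: [0.411, -0.575, 0.576, -0.411]
wrist_force: [-1.0, -0.3, -0.4]
grip_width: 0.0178
```

```bash
python3 -m inch '[[[0,-1,0,0,0,0,1],[0,-3,0,0,0,0,1],[0,-6,0,0,0,0,1],[0,-10,0,0,0,0,1],[0,-14,0,0,0,0,1]]]' 60;python3 -m inch '[[[0,-1,0,0,0,0,1],[0,-2,0,0,0,0,1],[0,-2,0,0,0,0,1]]]'; python3 - <<'E'
from h import *
show()
g=park+.1365*a
print('pre',g+.12*n+.01*a,goto(g+.12*n+.01*a,Rpark)); print(goto(g+.07*n+.01*a,Rpark))
E
```

```text
time: 4.7
tcp_pos: [0.4694, 0.2426, 0.2825]
tool_rot: [-0.412, 0.576, -0.575, 0.41]
wrist_force: [0.9, 0.9, -3.2]
grip_width: 0.0175
time: 5.0
tcp_pos: [0.4693, 0.2425, 0.302]
tool_rot: [-0.412, 0.576, -0.575, 0.41]
wrist_force: [0.2, -0.1, -4.0]
grip_width: 0.0175
t 5.0 tcp [0.4693 0.2425 0.302 ] q [ 0.25 -0.01  1.55 -0.    1.6   0.58] F [ 0.2 -0.1 -4. ] g 0.0175
pre [ 0.49361311 -0.02698679  0.23044396] (array([24.69,  7.19, 11.06]), array([ 0.001,  0.002, -0.783]))
(array([21.15, 10.71, 11.07]), array([ 0.001,  0.002, -0.783]))
```

```bash
python3 -m inch '[[[4,0,2,0,0,-0.13,1],[8,0,4,0,0,-0.26,1],[12,0,6,0,0,-0.39,1],[16,0,8,0,0,-0.52,1],[20,0,10,0,0,-0.65,1]]]';  python3 - <<'E'
from h import *
show()
g=park+.1365*a
print(goto(g+.12*n+.01*a,Rpark)); print(goto(g+.07*n+.01*a,Rpark))
E
```

```text
time: 5.5
tcp_pos: [0.4989, 0.0197, 0.3002]
tool_rot: [0.576, -0.413, 0.675, -0.203]
wrist_force: [-0.5, -0.9, -3.9]
grip_width: 0.0175
t 5.5 tcp [0.4989 0.0197 0.3002] q [ 0.17  0.23  1.44 -0.58  1.79  0.46] F [-0.5 -0.9 -3.9] g 0.0175
(array([-0.62,  8.32,  1.05]), array([ 0.002,  0.005, -0.128]))
(array([-5.58,  8.96,  1.08]), array([ 0.002,  0.005, -0.128]))
```

```bash
python3 -m inch '[[[0,2,0.5,0,0,-0.06,1],[0,5,1,0,0,-0.128,1],[-0.6,8.3,1.05,0,0,-0.128,1],[-0.6,8.3,1.05,0,0,-0.128,1],[-0.6,8.3,1.05,0,0,-0.128,1]]]';  python3 - <<'E'
from h import *
show()
g=park+.1365*a
print(goto(g+.04*n+.01*a,Rpark)); print(goto(g+.0*n+.0*a,Rpark))
for nme in('side','top'): snap(nme,nme+'2')
a_=load('top2')['image'];b_=load('side2')['image']
A=cv2.resize(a_[150:250,220:350],None,fx=3,fy=3);B=cv2.resize(b_[130:260,220:350],None,fx=3,fy=3)
c=np.zeros((400,790,3),np.uint8);c[:300,:390]=A;c[:390,400:]=B;cv2.imwrite('pics/z2.png',c[:,:,::-1])
T0=np.array(manip.sense()['tcp_pos']);o=T0-.1365*a
for k in (0,.05,.12,.172): print(k,[ (proj(load('top2'),o+k*a)-[220,150])*3,(proj(load('side2'),o+k*a)-[220,130])*3+[400,0]])
E
```

```text
time: 6.0
tcp_pos: [0.4929, -0.0269, 0.2297]
tool_rot: [0.603, -0.375, 0.686, -0.159]
wrist_force: [1.0, -0.5, -3.0]
grip_width: 0.018
t 6.0 tcp [ 0.4929 -0.0269  0.2297] q [ 0.15  0.3   1.55 -0.68  1.69  0.53] F [ 1.  -0.5 -3. ] g 0.018
(array([-7.96, -0.07,  0.13]), array([0.004, 0.007, 0.   ]))
(array([-11.96,   0.93,   0.16]), array([0.004, 0.007, 0.   ]))
0 [array([271.25834825, 199.15567554]), array([582.50908121, 308.93936423])]
0.05 [array([236.86586777, 184.55914684]), array([580.72175185, 253.17419022])]
0.12 [array([185.83484731, 162.90185876]), array([578.20011948, 174.38076174])]
0.172 [array([145.56402149, 145.81182282]), array([576.31115103, 115.26553872])]
```

View pics/z2.png

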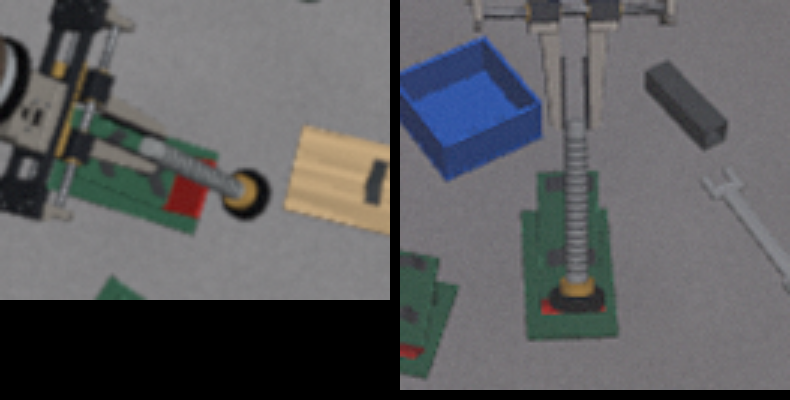

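```bash
cat >> h.py <<'E'
def tri(s1,p1,s2,p2):
    o1,d1=ray(s1,*p1);o2,d2=ray(s2,*p2);A=np.c_[d1,-d2];k=np.linalg.lstsq(A,o2-o1,rcond=None)[0]
    q1,q2=o1+k[0]*d1,o2+k[1]*d2;return (q1+q2)/2,np.linalg.norm(q1-q2)
E
python3 - <<'E'
from h import *
t=load('top2');s=load('side2')
f=lambda p:(p[0]/3+220,p[1]/3+150);g=lambda p:((p[0]-400)/3+220,p[1]/3+130)
nut,e1=tri(t,f((240,191)),s,g((578,286)));tip,e2=tri(t,f((152,148)),s,g((575,127)))
d=tip-nut;print(nut,e1,tip,e2,np.linalg.norm(d),'elev',np.degrees(np.arctan2(d[2],d@rx)),'lat',np.degrees(np.arctan2(d@ry,d@a)))
T0=np.array(manip.sense()['tcp_pos']);u=d/np.linalg.norm(d);print('tcp dist from tip along',(tip-T0)@u,'perp',np.linalg.norm((tip-T0)-u*((tip-T0)@u)))
E
```

```text
[ 0.47191132 -0.0884335   0.12925795] 0.0009241820575534731 [ 0.50075902 -0.00782353  0.24822487] 0.0021283709140603544 0.1465717724122118 elev 54.26072519777872 lat -0.4087418274012161
tcp dist from tip along 0.024512417457874164 perp 0.0065915114871781515
```

```bash
python3 -m inch '[[[0,0,0,0,0,-0.03,1],[0,0,0,0,0,-0.06,1],[0,0,0,0,0,-0.1,1],[0,0,0,0,0,-0.13,1],[0,0,0,0,0,-0.16,1]]]' 60; python3 -m inch '[[[0,0,0,0,0,0,1],[0,0,0,0,0,0,1],[0,0,0,0,0,0,1]]]';  python3 - <<'E'
from h import *
show()
for nme in('side','top'): snap(nme,nme+'3')
a_=load('top3')['image'];b_=load('side3')['image']
A=cv2.resize(a_[160:240,230:330],None,fx=4,fy=4);B=cv2.resize(b_[140:260,360-130:330],None,fx=4,fy=4)
c=np.zeros((500,800,3),np.uint8);c[:320,:400]=A;c[:480,400:]=B;cv2.imwrite('pics/z3.png',c[:,:,::-1])
E
```

```text
time: 6.6
tcp_pos: [0.4946, -0.0262, 0.2318]
tool_rot: [0.629, -0.325, 0.698, -0.104]
wrist_force: [-0.2, -0.5, -3.3]
grip_width: 0.0175
time: 6.9
tcp_pos: [0.4948, -0.0262, 0.232]
tool_rot: [0.629, -0.325, 0.698, -0.104]
wrist_force: [-0.4, -0.5, -3.6]
grip_width: 0.0173
t 6.9 tcp [ 0.4948 -0.0262  0.232 ] q [ 0.2   0.4   1.51 -0.79  1.77  0.59] F [-0.4 -0.5 -3.6] g 0.0173
```

View pics/z3.png

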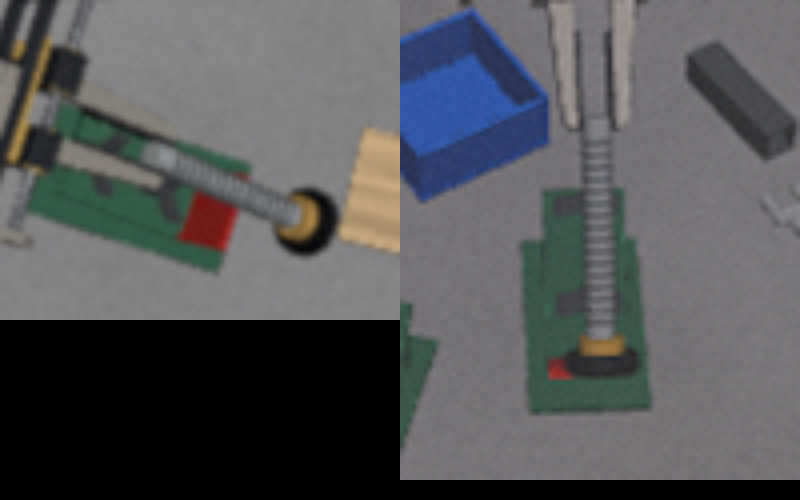

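```bash
cat > c.py <<'E'
from h import *
import sys
def an(k,ft,fs,nutT,nutS,tipT,tipS):
    t=load('top'+k);s=load('side'+k)
    nut,e1=tri(t,ft(nutT),s,fs(nutS));tip,e2=tri(t,ft(tipT),s,fs(tipS))
    d=tip-nut;u=d/np.linalg.norm(d);print(nut,e1,tip,e2,np.linalg.norm(d),'elev',np.degrees(np.arctan2(d[2],d@rx)),'lat',np.degrees(np.arctan2(d@ry,d@a)))
    st=manip.sense();T0=np.array(st['tcp_pos']);C=R.from_quat(st['tool_rot']).as_matrix();print('tip in tool (cm)',C.T@(tip-T0)*100,'u in tool',C.T@u)
    o=tip-.172*u; o2=nut-.024*u;print('origin',o,o2,'rel park in (a,ry,n) mm',[(1e3*(p-park)@v).round(1) for p in(o,o2) for v in(a,ry,n)])
    C_=C.T; print('tool-axes shift for +10mm a, ry, n:',(C_@np.c_[a,ry,n]).round(2).tolist())
E
python3 - <<'E'
from c import *
an('3',lambda p:(p[0]/4+230,p[1]/4+160),lambda p:((p[0]-400)/4+230,p[1]/4+140),(298,213),(600,335),(155,155),(597,122))
E
```

```text
[ 0.46961402 -0.09997264  0.15180781] 0.003228141442489646 [ 0.50371625 -0.003274    0.24931263] 0.0007852102542005963 0.14149480405526316 elev 43.56011719753107 lat -0.30877875328569027
tip in tool (cm) [-0.05872041 -3.00397985  0.10055021] u in tool [ 0.13486864 -0.99084465  0.00610994]
origin [ 0.46226184 -0.12082013  0.13078652] [ 0.46382968 -0.11637442  0.13526928] rel park in (a,ry,n) mm [np.float64(6.1), np.float64(-0.9), np.float64(119.5), np.float64(12.6), np.float64(-0.9), np.float64(119.3)]
tool-axes shift for +10mm a, ry, n: [[0.16, -0.0, 0.99], [-0.99, -0.0, 0.16], [0.0, -1.0, -0.0]]
```

```bash
python3 -m inch '[[[-1.5,-0.24,0,0,0,0,1],[-3,-0.48,0,0,0,0,1],[-5,-0.8,0,0,0,0,1],[-7,-1.1,0,0,0,0,1],[-9,-1.44,0,0,0,0,1]]]' 60; python3 -m inch '[[[-0.3,-0.05,0,0,0,0,1],[-0.5,-0.08,0,0,0,0,1],[-0.8,-0.13,0,0,0,0,1],[-1,-0.16,0,0,0,0,1]]]';  python3 - <<'E'
from h import *
show()
for nme in('side','top'): snap(nme,nme+'4')
a_=load('top4')['image'];b_=load('side4')['image']
A=cv2.resize(a_[160:240,230:330],None,fx=4,fy=4);B=cv2.resize(b_[140:260,360-130:330],None,fx=4,fy=4)
c=np.zeros((500,800,3),np.uint8);c[:320,:400]=A;c[:480,400:]=B;cv2.imwrite('pics/z4.png',c[:,:,::-1])
E
```

```text
time: 7.5
tcp_pos: [0.5154, 0.0359, 0.1657]
tool_rot: [0.63, -0.325, 0.698, -0.104]
wrist_force: [0.9, -0.3, -4.0]
grip_width: 0.0176
time: 7.9
tcp_pos: [0.5179, 0.0426, 0.159]
tool_rot: [0.629, -0.325, 0.698, -0.105]
wrist_force: [-0.6, 0.3, -2.8]
grip_width: 0.0173
t 7.9 tcp [0.5179 0.0426 0.159 ] q [ 0.3   0.6   1.38 -0.74  1.77  0.71] F [-0.6  0.3 -2.8] g 0.0173
```

View pics/z4.png

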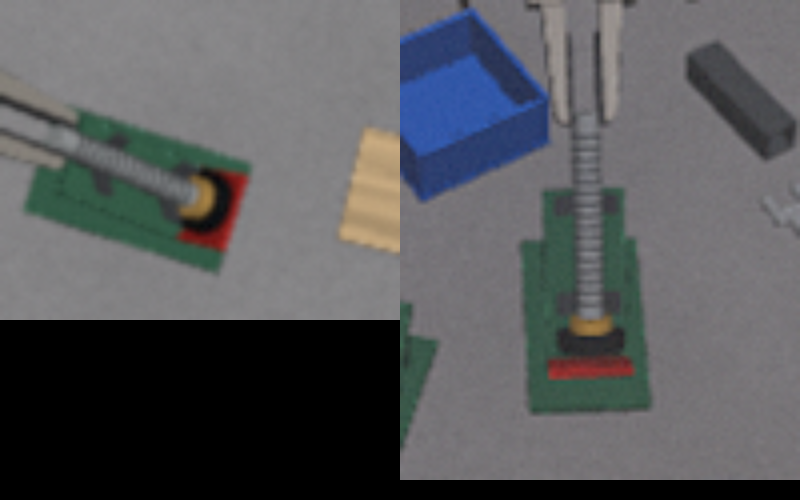

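```bash
python3 -m inch '[[[-0.3,-0.05,0,0,0,0,1],[-0.6,-0.1,0,0,0,0,1],[-0.9,-0.14,0,0,0,0,1],[-1.2,-0.19,0,0,0,0,1],[-1.2,-0.19,0,0,0,0,1]]]' |egrep 'pos|for'; python3 -m inch '[[[-0.1,-0.02,0,0,0,0,1],[-0.2,-0.03,0,0,0,0,1],[-0.2,-0.03,0,0,0,0,1]]]'|egrep 'pos|for'; python3 -m inch '[[[-0.1,-0.02,0,0,0,0,1],[-0.2,-0.03,0,0,0,0,1],[-0.2,-0.03,0,0,0,0,1]]]'|egrep 'pos|for'
```

```text
tcp_pos: [0.5202, 0.0506, 0.1504]
wrist_force: [-1.9, -1.5, -0.7]
tcp_pos: [0.5206, 0.0518, 0.1492]
wrist_force: [-1.8, -1.8, -0.6]
tcp_pos: [0.521, 0.0531, 0.148]
wrist_force: [-1.2, -1.8, 1.1]
```

```bash
python3 -m inch '[[[-0.1,-0.02,0,0,0,0,1],[-0.2,-0.03,0,0,0,0,1],[-0.2,-0.03,0,0,0,0,1]]]' |egrep 'pos|for'; python3 -m inch '[[[-0.03,0.15,0,0,0,0,1],[-0.05,0.3,0,0,0,0,1],[-0.05,0.3,0,0,0,0,1]]]'|egrep 'pos|for'; python3 -m inch '[[[-0.03,0.15,0,0,0,0,1],[-0.05,0.3,0,0,0,0,1],[-0.05,0.3,0,0,0,0,1]]]'|egrep 'pos|for'; python3 - <<'E'
from h import *
for nme in('side','top'): snap(nme,nme+'5')
a_=load('top5')['image'];b_=load('side5')['image']
A=cv2.resize(a_[160:240,230:330],None,fx=4,fy=4);B=cv2.resize(b_[140:260,360-130:330],None,fx=4,fy=4)
c=np.zeros((500,800,3),np.uint8);c[:320,:400]=A;c[:480,400:]=B;cv2.imwrite('pics/z5.png',c[:,:,::-1])
E
```

```text
tcp_pos: [0.5214, 0.0543, 0.1467]
wrist_force: [-1.4, -3.9, 1.3]
tcp_pos: [0.521, 0.0526, 0.1455]
wrist_force: [-2.1, -0.2, 5.9]
tcp_pos: [0.5205, 0.051, 0.1444]
wrist_force: [-2.5, 0.1, 5.5]
```

View pics/z5.png

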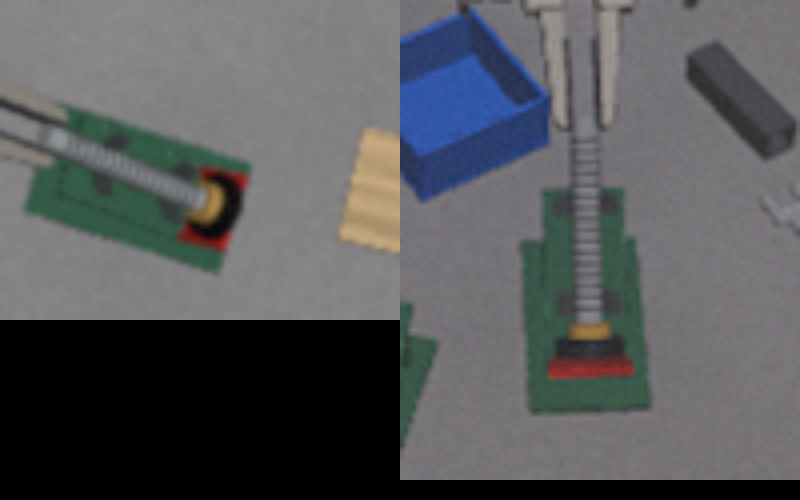

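```bash
for i in 1; do python3 -m inch '[[[-0.02,0.1,0,0,0,0,1],[-0.03,0.2,0,0,0,0,1],[-0.03,0.2,0,0,0,0,1]]]'|egrep 'pos|for'; python3 -m inch '[[[-0.02,0.1,0,0,0,0,1],[-0.03,0.2,0,0,0,0,1],[-0.03,0.2,0,0,0,0,1]]]'|egrep 'pos|for'; done
```

```text
tcp_pos: [0.5202, 0.05, 0.144]
wrist_force: [-3.0, 1.1, 5.1]
tcp_pos: [0.5198, 0.0491, 0.1436]
wrist_force: [-3.0, 2.0, 5.7]
```

```bash
python3 -m inch '[[[0,0,0,0,0,0,1.5],[0,0,0,0,0,0,1.8],[0,0,0,0,0,0,1.9],[0,0,0,0,0,0,2.1],[0,0,0,0,0,0,2.3]]]' 4; python3 -m inch '[[[0,0,0,0,0,0,3],[0,0,0,0,0,0,4],[0,0,0,0,0,0,6],[0,0,0,0,0,0,8],[0,0,0,0,0,0,9.1]]]';  python3 -m inch '[[[0,0,0,0,0,0,9.1],[0,0,0,0,0,0,9.1],[0,0,0,0,0,0,9.1],[0,0,0,0,0,0,9.1]]]'
```

```text
time: 11.2
tcp_pos: [0.5202, 0.0495, 0.1432]
tool_rot: [0.628, -0.324, 0.7, -0.104]
wrist_force: [0.3, -0.3, -0.1]
grip_width: 0.0226
time: 11.7
tcp_pos: [0.5202, 0.0495, 0.1432]
tool_rot: [0.628, -0.324, 0.7, -0.104]
wrist_force: [0.3, -1.0, -1.0]
grip_width: 0.0601
time: 12.1
tcp_pos: [0.5202, 0.0495, 0.1432]
tool_rot: [0.628, -0.324, 0.7, -0.104]
wrist_force: [-0.6, -0.6, 1.0]
grip_width: 0.0901
```

```bash
python3 - <<'E'
from h import *
show(); C=R.from_quat(manip.sense()['tool_rot']).as_matrix()
print((C.T@np.c_[a,ry,n,Z]).round(2).tolist())
g=park+.076*a-.019*n   # TCP for side grasp
for h in(.22,.12): print(h,g+h*n,goto(g+h*n,Rside))
print(goto(g+.16*n+[0,0,.12],Rpick))
E
```

```text
t 12.1 tcp [0.5202 0.0495 0.1432] q [ 0.3   0.63  1.37 -0.73  1.76  0.73] F [-0.6 -0.6  1. ] g 0.0901
[[0.16, -0.0, 0.99, 0.81], [-0.99, -0.0, 0.16, -0.58], [0.0, -1.0, -0.0, 0.0]]
0.22 [ 0.45873607 -0.12827705  0.23786858] (array([18.67,  9.73, -0.06]), array([-0.002,  0.003,  1.732]))
0.12 [ 0.48175722 -0.06141879  0.1671579 ] (array([ 8.8 ,  8.13, -0.05]), array([-0.002,  0.003,  1.732]))
(array([22.49,  1.76, -0.04]), array([-0.003,  0.002,  0.947]))
```

```bash
python3 -m inch '[[[0,-3,0,0,0,0,9.1],[0,-7,0,0,0,0,9.1],[2,-11,0,0,0,0,9.1],[6,-13,0,0,0,0.1,9.1],[11,-13,0,0,0,0.25,9.1]]]'; python3 - <<'E'
from h import *
show()
for nme in('side','top'): snap(nme,nme+'6')
g=park+.076*a-.019*n
print(goto(g+.16*n+[0,0,.12],Rpick))
E
```

```text
time: 12.6
tcp_pos: [0.5338, 0.0911, 0.3061]
tool_rot: [0.585, -0.4, 0.679, -0.193]
wrist_force: [1.4, -0.5, 1.6]
grip_width: 0.0911
t 12.6 tcp [0.5338 0.0911 0.3061] q [ 0.29  0.4   1.23 -0.59  1.9   0.53] F [ 1.4 -0.5  1.6] g 0.0911
(array([13.87, 12.32, -0.32]), array([-0.024, -0.011,  0.682]))
```

```bash
python3 -m inch '[[[3,2.4,0,0,0,0.14,9.1],[6,5,0,0,0,0.28,9.1],[9,8,0,0,0,0.42,9.1],[12,10.5,0,0,0,0.56,9.1],[13.9,12.3,-0.3,-0.02,-0.01,0.68,9.1]]]'; python3 - <<'E'
from h import *
show()
for nme in('side','top'): snap(nme,nme+'7')
a_=load('top7')['image'];b_=load('side7')['image']
A=cv2.resize(a_[160:240,230:330],None,fx=4,fy=4);B=cv2.resize(b_[140:260,360-130:330],None,fx=4,fy=4)
c=np.zeros((500,800,3),np.uint8);c[:320,:400]=A;c[:480,400:]=B;cv2.imwrite('pics/z7.png',c[:,:,::-1])
g=park+.076*a-.019*n
print(goto(g+.13*n,Rside))
E
```

```text
time: 13.2
tcp_pos: [0.4718, -0.0902, 0.3176]
tool_rot: [0.408, -0.574, 0.578, -0.413]
wrist_force: [0.9, -0.4, -0.3]
grip_width: 0.0908
t 13.2 tcp [ 0.4718 -0.0902  0.3176] q [-0.44 -0.15  1.66  0.    1.63 -0.11] F [ 0.9 -0.4 -0.3] g 0.0908
(array([-2.96, 14.19, -0.16]), array([-0.01 , -0.011,  0.788]))
```

View pics/z7.png

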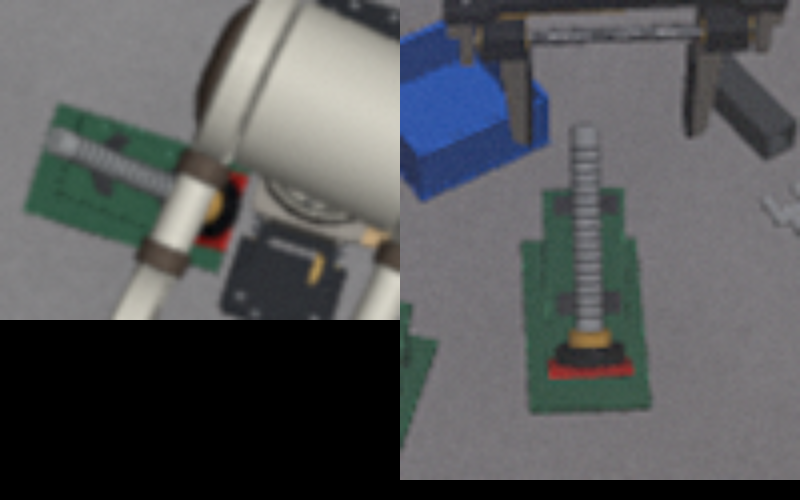

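```bash
python3 - <<'E'
from h import *
t=load('top7');s=load('side7')
for k in(.024,.172):
    P=park+k*a;print((proj(t,P)-[230,160])*4,(proj(s,P)-[230,140])*4+[400,0])
E
python3 -m inch '[[[0,2,0,0,0,0.13,9.1],[-0.7,5,0,0,0,0.26,9.1],[-1.4,8,0,0,0,0.39,9.1],[-2,10,-0.1,0,0,0.52,9.1],[-2.5,12,-0.1,0,0,0.65,9.1]]]'; python3 - <<'E'
from h import *
show()
g=park+.076*a-.019*n
print(goto(g+.1*n,Rside))
E
```

```text
[196.22406579 197.89519818] [590.29850558 329.92000239]
[ 52.86530878 138.85911505] [583.60113649 124.55201589]
time: 13.8
tcp_pos: [0.4785, -0.072, 0.1959]
tool_rot: [-0.2, 0.676, -0.419, 0.572]
wrist_force: [0.0, -0.5, -0.4]
grip_width: 0.0912
t 13.8 tcp [ 0.4785 -0.072   0.1959] q [-0.84 -0.01  1.9   0.57  1.59 -0.58] F [ 0.  -0.5 -0.4] g 0.0912
(array([ 0.59,  4.94, -0.09]), array([-0.013, -0.007,  0.134]))
```

```bash
python3 -m inch '[[[0.3,1,-0.1,-0.01,-0.01,0.08,9.1],[0.6,3,-0.1,-0.01,-0.01,0.134,9.1],[0.6,4.9,-0.1,-0.01,-0.01,0.134,9.1],[0.6,4.9,-0.1,-0.01,-0.01,0.134,9.1]]]'; python3 - <<'E'
from h import *
show()
g=park+.076*a-.019*n
print(goto(g,Rside))
E
```

```text
time: 14.2
tcp_pos: [0.4847, -0.0459, 0.1511]
tool_rot: [-0.16, 0.69, -0.373, 0.6]
wrist_force: [-1.2, -0.2, -0.5]
grip_width: 0.0912
t 14.2 tcp [ 0.4847 -0.0459  0.1511] q [-0.85  0.11  1.95  0.66  1.56 -0.69] F [-1.2 -0.2 -0.5] g 0.0912
(array([-0.02,  9.76,  0.27]), array([ 0.003,  0.001, -0.002]))
```

```bash
python3 -m inch '[[[0,3,0.2,0,0,0,9.1],[0,6,0.25,0,0,0,9.1],[0,8,0.25,0,0,0,9.1],[0,9.6,0.25,0,0,0,9.1],[0,9.6,0.25,0,0,0,9.1]]]'; python3 -m inch '[[[0,0,0,0,0,0,6],[0,0,0,0,0,0,4],[0,0,0,0,0,0,3],[0,0,0,0,0,0,2],[0,0,0,0,0,0,2]]]' 6;python3 -m inch '[[[0,0,0,0,0,0,1],[0,0,0,0,0,0,1],[0,0,0,0,0,0,1],[0,0,0,0,0,0,1],[0,0,0,0,0,0,1]]]' ;python3 -m inch '[[[0,0,0,0,0,0,1],[0,0,0,0,0,0,1],[0,0,0,0,0,0,1]]]'
```

```text
time: 14.7
tcp_pos: [0.5082, 0.0195, 0.083]
tool_rot: [-0.161, 0.69, -0.372, 0.6]
wrist_force: [-0.6, -0.3, 0.8]
grip_width: 0.0907
time: 15.2
tcp_pos: [0.5083, 0.019, 0.0832]
tool_rot: [-0.161, 0.69, -0.372, 0.6]
wrist_force: [-0.1, 0.1, -0.6]
grip_width: 0.0531
time: 15.7
tcp_pos: [0.5083, 0.0191, 0.0832]
tool_rot: [-0.161, 0.69, -0.372, 0.6]
wrist_force: [0.5, 0.4, -1.7]
grip_width: 0.0131
time: 16.0
tcp_pos: [0.5083, 0.0191, 0.0832]
tool_rot: [-0.161, 0.69, -0.372, 0.6]
wrist_force: [-0.4, 0.3, -0.6]
grip_width: 0.0101
```

```bash
python3 - <<'E'
from h import *
for nme in('side','top'): snap(nme,nme+'8')
a_=load('top8')['image'];b_=load('side8')['image']
A=cv2.resize(a_[160:240,230:330],None,fx=4,fy=4);B=cv2.resize(b_[140:260,360-130:330],None,fx=4,fy=4)
c=np.zeros((500,800,3),np.uint8);c[:320,:400]=A;c[:480,400:]=B;cv2.imwrite('pics/z8.png',c[:,:,::-1])
T=np.array(manip.sense()['tcp_pos']);print((T-park)@a,(T-park)@ry,(T-park)@n)
for P in (T,T+.019*n): print((proj(load('top8'),P)-[230,160])*4,(proj(load('side8'),P)-[230,140])*4+[400,0])
E
```

```text
0.07657713605795133 0.0011246267318252901 -0.018297444428148967
[130.92167064 175.96693197] [584.8482844  255.03627761]
[147.6648996 179.4152178] [586.4332506  257.62930234]
```

View pics/z8.png

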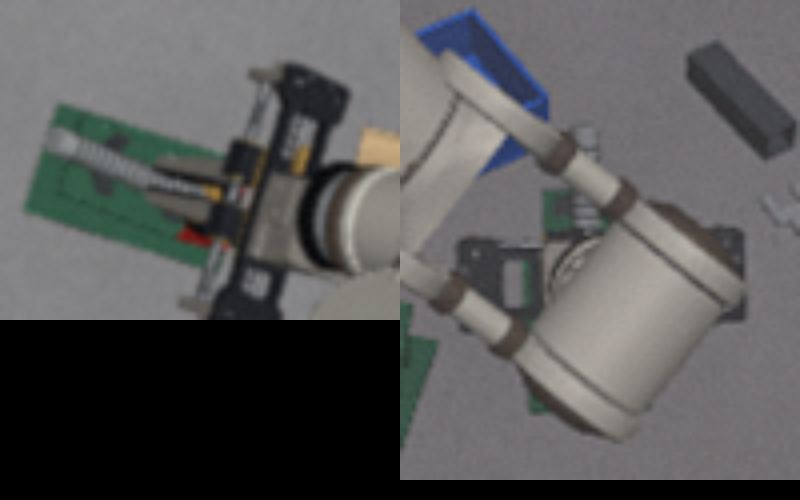

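```bash
python3 -m inch '[[[0,0,0,0,0,0,0],[0,0,0,0,0,0,0],[0,0,0,0,0,0,0]]]' 6; python3 -m inch '[[[0,0,0,0,0,0,0],[0,0,0,0,0,0,0],[0,0,0,0,0,0,0]]]' 60; python3 - <<'E'
from h import *
show();s=manip.sense();print(s['moment'],[k for k in s])
E
```

```text
time: 16.4
tcp_pos: [0.5083, 0.0191, 0.0832]
tool_rot: [-0.161, 0.69, -0.372, 0.6]
wrist_force: [0.5, -0.3, -0.8]
grip_width: 0.0005
time: 16.7
tcp_pos: [0.5083, 0.0191, 0.0832]
tool_rot: [-0.161, 0.69, -0.372, 0.6]
wrist_force: [0.1, -0.3, -0.1]
grip_width: 0.0005
t 16.7 tcp [0.5083 0.0191 0.0832] q [-0.72  0.2   2.01  0.73  1.37 -0.7 ] F [ 0.1 -0.3 -0.1] g 0.0005
[-0.32663375  0.07669538  0.01034551] ['time', 'qpos', 'dq', 'effort', 'tcp_pos', 'tool_rot', 'wrist_force', 'moment', 'grip_width']
```

```bash
python3 - <<'E'
from c import *
ft=lambda p:(p[0]/4+230,p[1]/4+160);fs=lambda p:((p[0]-400)/4+230,p[1]/4+140)
an('7',ft,fs,(190,197),(590,331),(61,140),(585,127))
an('7',ft,fs,(197,199),(590,331),(58,139),(584,125))
# automated stud centre rows: compare gray-diff between 7 and 8 in top for stud region
a7=load('top7')['image'].astype(int);a8=load('top8')['image'].astype(int)
d=abs(a7-a8).max(2)[190:206,240:272];print((d>25).astype(int))
st=manip.sense();C=R.from_quat(st['tool_rot']).as_matrix();print('tool y·n,a,ry',C[:,1]@n,C[:,1]@a,C[:,1]@ry,'z',C[:,2]@ry)
E
```

```text
[ 0.49477677 -0.02399197  0.05112912] 0.0003198616512280495 [0.5256084  0.06431515 0.16767476] 1.581490761194553e-05 0.1494376861790136 elev 51.251179515593705 lat -0.15500986144633833
tip in tool (cm) [-9.39844803 -2.53380848  0.15893416] u in tool [-0.99421492 -0.1073521   0.00349465]
origin [ 0.49012177 -0.0373247   0.03353289] [ 0.48982515 -0.03817427  0.03241165] rel park in (a,ry,n) mm [np.float64(-0.5), np.float64(-0.1), np.float64(-11.5), np.float64(-1.9), np.float64(-0.1), np.float64(-11.7)]
tool-axes shift for +10mm a, ry, n: [[-1.0, -0.0, -0.0], [0.0, 0.01, -1.0], [0.0, -1.0, -0.01]]
[ 0.49237298 -0.02926691  0.05871893] 0.0003344823958997922 [0.52610304 0.06651126 0.16741407] 0.0006468965552730607 0.14874746007896256 elev 46.948836820622645 lat -0.2736706300597663
tip in tool (cm) [-9.53799009 -2.356782    0.13559167] u in tool [-0.9994539  -0.03247903  0.0060837 ]
origin [ 0.48710023 -0.04423917  0.04172746] [ 0.48693073 -0.04472045  0.04118127] rel park in (a,ry,n) mm [np.float64(0.0), np.float64(0.5), np.float64(-0.4), np.float64(-0.7), np.float64(0.5), np.float64(-0.4
[... 570 characters left out ...]
0 0 0 0 0 0 0 0 0 0 0 0 0 0 0 0 0 0 0 0 0 0 0 0 0 0 0 0 0 0 0 0]
 [0 0 0 0 0 0 0 0 0 0 0 0 0 0 0 0 0 0 0 0 0 0 0 0 0 0 0 0 0 0 0 0]
 [0 0 0 0 0 0 0 0 0 0 0 0 0 0 0 0 0 0 0 0 0 0 0 0 0 0 0 0 0 0 1 1]
 [0 0 0 0 0 0 0 0 0 0 0 0 0 0 0 0 0 0 0 0 0 0 0 0 0 0 0 0 0 1 1 1]
 [0 0 0 0 0 0 0 0 0 0 0 0 0 0 0 0 0 0 0 0 0 0 0 0 0 0 0 0 0 0 0 1]
 [0 0 0 0 0 0 0 0 0 0 0 0 0 0 0 0 0 0 0 0 0 0 0 0 0 0 0 0 0 1 1 1]
 [0 0 0 0 0 0 0 0 0 0 0 0 0 0 0 0 0 0 0 0 0 0 0 0 0 0 0 0 0 0 1 1]
 [0 0 0 0 0 0 0 0 0 0 0 0 0 0 0 0 0 0 0 0 0 0 0 0 0 0 0 0 0 0 0 0]
 [0 0 0 0 0 0 0 0 0 0 0 0 0 0 0 0 0 0 0 0 0 0 0 0 0 0 0 0 0 0 0 0]]
tool y·n,a,ry -0.9999767830272732 0.0015594346350678366 0.006633367926203779 z -0.9999768343597777
```

```bash
python3 - <<'E'
from h import *
C7=fr(-Z,-ry)
s=load('side7')
T=np.array([.4718,-.0902,.3176])
for b in(0,.01,.02,.03,.04):
    for sg in(-.046,.046): print(b,sg,(proj(s,T-b*C7[:,1]+sg*C7[:,2])-[230,140])*4+[400,0])
s2=load('side2');T2=np.array([.4929,-.0269,.2297])
for b in(0,.01,.02,.03): print('z2',b,[((proj(s2,T2+b*a+q*ry)-[220,130])*3+[400,0]).round(0) for q in(-.01,.01)])
st=manip.sense();print(st['qpos'])
E
```

```text
0 -0.046 [531.10680214 160.10883022]
0 0.046 [681.42610995 154.6497833 ]
0.01 -0.046 [531.10705216 149.07823016]
0.01 0.046 [682.31659092 143.62486776]
0.02 -0.046 [531.10718629 137.91540071]
0.02 0.046 [683.21797167 132.4681742 ]
0.03 -0.046 [531.10720033 126.61785855]
0.03 0.046 [684.13046075 121.17723405]
0.04 -0.046 [531.10708991 115.18305566]
0.04 0.046 [685.05427221 109.74951461]
z2 0 [array([587., 158.]), array([565., 159.])]
z2 0.01 [array([587., 147.]), array([564., 147.])]
z2 0.02 [array([587., 135.]), array([564., 136.])]
z2 0.03 [array([586., 124.]), array([563., 125.])]
[-0.71725615  0.19844966  2.0066173   0.73017945  1.37063062 -0.70451539]
```

```bash
python3 -m inch '[[[0,0,0,0,0,0,5],[0,0,0,0,0,0,9.1],[0,0,0,0,0,0,9.1],[0,0,0,0,0,0,9.1],[0,0,0,0,0,0,9.1]]]' 6 >/dev/null; python3 -m inch '[[[0,0,0,0,0,0,9.1],[0,0,0,0,0,0,9.1],[0,0,0,0,0,0,9.1],[0,0,0,0,0,0,9.1],[0,0,0,0,0,0,9.1]]]' ; for k in 1 2; do python3 -m inch '[[[0,0.2,0,0,0,0,9.1],[0,0.4,0,0,0,0,9.1],[0,0.5,0,0,0,0,9.1]]]' | egrep 'pos|for'; done
```

```text
time: 17.7
tcp_pos: [0.5083, 0.0191, 0.0832]
tool_rot: [-0.161, 0.69, -0.372, 0.6]
wrist_force: [-0.4, -0.6, -0.4]
grip_width: 0.0784
tcp_pos: [0.5093, 0.0227, 0.0795]
wrist_force: [-0.1, -0.2, 0.3]
tcp_pos: [0.5103, 0.0263, 0.0757]
wrist_force: [-0.8, 0.8, -0.1]
```

```bash
python3 - <<'E'
from h import *
show()
for nme in('side','top'): snap(nme,nme+'9')
a_=load('top9')['image'];b_=load('side9')['image']
A=cv2.resize(a_[170:230,235:305],None,fx=11,fy=9.5,interpolation=cv2.INTER_CUBIC)
cv2.imwrite('pics/z9.png',A[:,:,::-1])
st=manip.sense();T=np.array(st['tcp_pos']);C=R.from_quat(st['tool_rot']).as_matrix()
for b in (0,.02,.04):
  for sg in(-.046,.046): print(b,sg,((proj(load('top9'),T-b*C[:,1]+sg*C[:,2])-[235,170])*[11,9.5]).round())
E
```

```text
t 18.3 tcp [0.5103 0.0263 0.0757] q [-0.7   0.21  2.01  0.74  1.35 -0.71] F [-0.8  0.8 -0.1] g 0.0905
0 -0.046 [229. 460.]
0 0.046 [330. 181.]
0.02 -0.046 [277. 469.]
0.02 0.046 [378. 187.]
0.04 -0.046 [325. 479.]
0.04 0.046 [428. 194.]
```

View pics/z9.png

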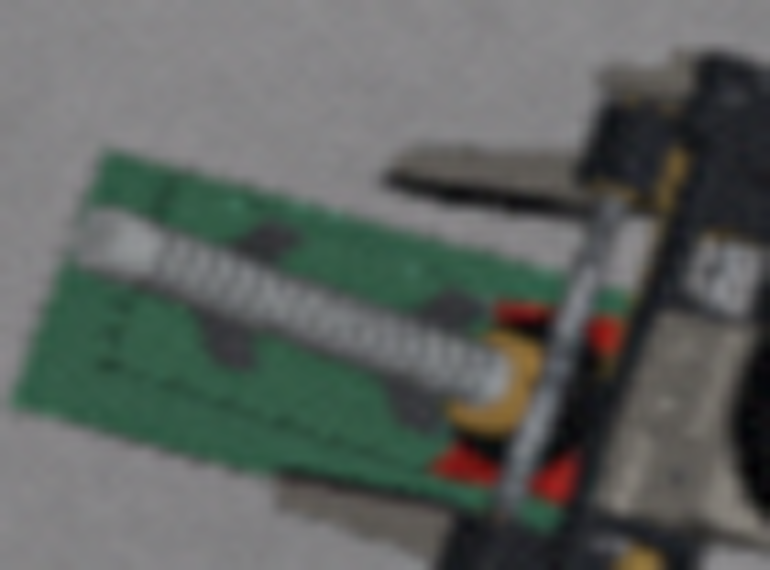

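```bash
for k in 1 2; do python3 -m inch '[[[0,0.2,0,0,0,0,9.1],[0,0.4,0,0,0,0,9.1],[0,0.6,0,0,0,0,9.1]]]' | egrep 'pos|for'; done;  python3 -m inch '[[[0,0,0,0,0,0,6],[0,0,0,0,0,0,4],[0,0,0,0,0,0,3],[0,0,0,0,0,0,2],[0,0,0,0,0,0,1]]]' 6;python3 -m inch '[[[0,0,0,0,0,0,0],[0,0,0,0,0,0,0],[0,0,0,0,0,0,0],[0,0,0,0,0,0,0],[0,0,0,0,0,0,0]]]' ;python3 -m inch '[[[0,0,0,0,0,0,0],[0,0,0,0,0,0,0]]]'
```

```text
tcp_pos: [0.5117, 0.0304, 0.0715]
wrist_force: [0.7, 0.2, 0.3]
tcp_pos: [0.5131, 0.0346, 0.0671]
wrist_force: [0.1, 0.4, -0.0]
time: 19.5
tcp_pos: [0.5131, 0.0345, 0.0671]
tool_rot: [-0.161, 0.69, -0.372, 0.6]
wrist_force: [0.2, -0.5, -0.5]
grip_width: 0.053
time: 20.0
tcp_pos: [0.5133, 0.0344, 0.0671]
tool_rot: [-0.161, 0.69, -0.372, 0.6]
wrist_force: [1.4, -0.4, -1.4]
grip_width: 0.0198
time: 20.2
tcp_pos: [0.5134, 0.0344, 0.0671]
tool_rot: [-0.161, 0.69, -0.372, 0.6]
wrist_force: [0.2, 0.3, -0.9]
grip_width: 0.0197
```

```bash
python3 -m inch '[[[0,0,0,0,0,0,0],[0,0,0,0,0,0,0],[0,0,0,0,0,0,0]]]' 60; python3 -m inch '[[[0,-0.2,0,0,0,0,0],[0,-0.6,0,0,0,0,0],[0,-1.2,0,0,0,0,0],[0,-2,0,0,0,0,0],[0,-3,0,0,0,0,0]]]';python3 -m inch '[[[0,-1,0,0,0,0,0],[0,-3,0,0,0,0,0],[0,-5,0,0,0,0,0],[0,-7,0,0,0,0,0],[0,-9,0,0,0,0,0]]]'; python3 - <<'E'
from h import *
show(); st=manip.sense();C=R.from_quat(st['tool_rot']).as_matrix();print((C.T@Z).round(2))
# side approach: TCP at cradle = axis point (76mm) - 40mm z
G=seat+.0766*cx-.0405*Z
print(goto(G+.20*Z,Rcr))
E
```

```text
time: 20.5
tcp_pos: [0.5134, 0.0344, 0.0671]
tool_rot: [-0.161, 0.69, -0.372, 0.6]
wrist_force: [0.9, -0.8, -0.0]
grip_width: 0.0188
time: 21.0
tcp_pos: [0.5062, 0.0138, 0.0886]
tool_rot: [-0.161, 0.69, -0.372, 0.6]
wrist_force: [0.2, 1.9, -3.1]
grip_width: 0.0186
time: 21.5
tcp_pos: [0.4856, -0.0485, 0.153]
tool_rot: [-0.161, 0.69, -0.373, 0.599]
wrist_force: [-0.4, -1.0, -3.2]
grip_width: 0.0187
t 21.5 tcp [ 0.4856 -0.0485  0.153 ] q [-0.85  0.11  1.94  0.66  1.56 -0.69] F [-0.4 -1.  -3.2] g 0.0187
[-0.71 -0.71 -0.  ]
(array([ 10.98, -18.42,   5.84]), array([-0.017, -0.051, -0.785]))
```

```bash
python3 -m inch '[[[0,-3,0,0,0,-0.05,0],[1,-6,0.5,0,0,-0.13,0],[2,-9,1,0,0,-0.22,0],[3.5,-11,2,0,-0.02,-0.31,0],[5,-13,3,-0.01,-0.03,-0.4,0]]]'>/dev/null;  python3 - <<'E'
from h import *
show(); G=seat+.0766*cx-.0405*Z
print(goto(G+.20*Z,Rcr))
E
```

```text
t 22.0 tcp [ 0.473  -0.1814  0.211 ] q [-0.84  0.04  1.73  0.33  1.57 -0.58] F [-0.6  0.5 -4.1] g 0.0183
(array([ 7.52, -2.38,  2.56]), array([-0.01 , -0.022, -0.379]))
```

```bash
python3 -m inch '[[[1.5,-0.5,0.5,0,0,-0.08,0],[3,-1,1,0,0,-0.16,0],[4.5,-1.4,1.5,0,-0.01,-0.24,0],[6,-1.9,2,-0.01,-0.02,-0.32,0],[7.5,-2.4,2.55,-0.01,-0.02,-0.38,0]]]'>/dev/null; python3 -m inch '[[[0,0,0,0,0,0,0],[0,0,0,0,0,0,0],[0,0,0,0,0,0,0]]]' >/dev/null; python3 - <<'E'
from h import *
show(); G=seat+.0766*cx-.0405*Z
print(goto(G+.20*Z,Rcr))
for nme in('side','top'): snap(nme,nme+'10')
st=manip.sense();o=np.array(st['tcp_pos'])+.0405*Z-.0766*cx
for k in(0,.014,.024,.172):print(k,proj(load('top10'),o+k*cx).round(1),proj(load('side10'),o+k*cx).round(1))
# masks: brass nut & black disc in both views near prediction
for f in('top10','side10'):
    S=load(f);p=proj(S,o+.019*cx).astype(int);h=cv2.cvtColor(S['image'],cv2.COLOR_RGB2HSV);m=cv2.inRange(h,(10,110,90),(24,255,255));
    k=np.zeros_like(m);k[p[1]-25:p[1]+25,p[0]-25:p[0]+25]=255
    n_,_,stt,ce=cv2.connectedComponentsWithStats(m&k);print(f,p,stt[1:].tolist(),ce[1:].round(1).tolist())
E
```

```text
t 22.8 tcp [ 0.4736 -0.2649  0.2066] q [-0.73  0.06  1.66 -0.    1.42 -0.45] F [-0.3  0.6 -4.3] g 0.0188
(array([-0.1 ,  0.11,  0.06]), array([ 0.   , -0.004,  0.003]))
0 [396.8 214.3] [316.1 278.1]
0.014 [391.6 213. ] [315.  272.9]
0.024 [387.9 212.1] [314.3 269.2]
0.172 [333.2 198.5] [304.3 218.6]
top10 [389 212] [[383, 220, 8, 15, 73]] [[386.6, 226.5]]
side10 [314 271] [[309, 266, 11, 3, 18]] [[313.9, 266.9]]
```

```bash
python3 - <<'E'
from h import *
for f,(r0,r1,c0,c1) in(('top10',(192,236,362,416)),('side10',(250,300,292,340))):
    S=load(f);h=cv2.cvtColor(S['image'],cv2.COLOR_RGB2HSV)[r0:r1,c0:c1];H,Sa,V=[h[...,i].astype(int) for i in range(3)]
    ch=np.full(H.shape,'.');ch[V<55]='#';ch[(V>=55)&(Sa>90)&(H>8)&(H<30)]='y';ch[(Sa<60)&(V>=55)&(V<100)]='-'
    ch[(Sa<60)&(V>150)]='o'
    print(f,r0,c0);print('\n'.join(f'{r0+i} '+''.join(x) for i,x in enumerate(ch)))
E
```

```text
top10 192 362
192 -..---.-..........oooooooooooooooooooooooooooooooooooo
193 ..-.-----..........ooooooooooooooooooooooooooooooooooo
194 --...-----..........oooooooooooooooooooooooooooooooooo
195 -....------...........oooooooooooooooooooooooooooooooo
196 .-..--------...........ooooooooooooooooooooooooooooooo
197 o-.##-.------...........oooooooooooooooooooooooooooooo
198 o--##-.-------............oooooooooooooooooooooooooooo
199 ..-##-.---------..........oooooooooooooooooooooooooooo
200 ...-#-..---------..........oooooooooooooooooooooooooo.
201 ...-#--.---...-----..........ooooooooooooooooooooooo..
202 ..-###-.----...----...........ooooooooooooooooooooo.-.
203 ..-###-..---.oo.-----...........oooooooooooooooooo...o
204 ..-###--.----.ooo.----..........oooooooooooooooooo...o
205 ---####-..---.oooo.----...........ooooooooooooooo...oo
206 #----##--..---.oooo.----...........ooooooooooooo...ooo
207 ##--.-##-..-----.ooo..---...........ooooooooooo...oooo
208 #--..-###-..-----.ooo..----..........ooooooooo.-.ooooo
209 #--.o.-##--..-----.oooo.----..........oooooo..-..ooooo
210 #--.oo.-##--...----.
[... 3474 characters left out ...]
...........
287 ..yyy.yyy---#-yyy..y.yyyyyy.....................
288 .yy.y.yy.-#-#-.yyy.yyyy.yyy.....................
289 y.yyyy.y..---..y.y.yyy.y..y.....................
290 y...yy.yy.....yyy..y.y.yy.......................
291 yyyyyy.yy.yyyyyy.y.y...yyyyy....................
292 ..yyyyy.yyy.yy...yyyy.yyyyyy....................
293 yy.yyyyyyy.yyyy.yyyyyyy.yyyy....................
294 y...yyyy..yyyyyy.y..yyy.y.yy....................
295 y.y..yyyyyyyyyyyyyy...yyyyyy....................
296 yy..yyy..yyy.y.yyyyyyyyyyyyy....................
297 ..yyyyyyyyy..yy.yyyyy.yyyy.yy...................
298 y..y.yy..yy.yy.y...yyyy.yyyyy...................
299 .yy.yyyyyyy.yyyyyyyy.yyyyy.yy...................
```

```bash
python3 -m inch '[[[0.1,2,0,0,0,0,0],[0.1,5,0,0,0,0,0],[0.1,9,0,0,0,0,0],[0.1,12,0,0,0,0,0],[0.1,14.5,0,0,0,0,0]]]' 60; python3 -m inch '[[[0,0.5,0.05,0,0,0,0],[0,1,0.05,0,0,0,0],[0,1.5,0.05,0,0,0,0],[0,2,0.05,0,0,0,0],[0,2,0.05,0,0,0,0]]]'; python3 - <<'E'
from h import *
show(); G=seat+.0766*cx-.0405*Z
print(goto(G,Rcr))
for nme in('side','top'): snap(nme,nme+'11')
st=manip.sense();o=np.array(st['tcp_pos'])+.0405*Z-.0766*cx
for k in(0,.172):print(k,proj(load('top11'),o+k*cx).round(1),proj(load('side11'),o+k*cx).round(1))
S=load('side11');p=proj(S,o).astype(int);r0,c0=p[1]-18,p[0]-20
h=cv2.cvtColor(S['image'],cv2.COLOR_RGB2HSV)[r0:r0+34,c0:c0+40].astype(int);ch=np.where(h[...,2]<55,'#','.');print('\n'.join(f'{r0+i} '+''.join(x) for i,x in enumerate(ch)),c0)
E
```

```text
time: 23.4
tcp_pos: [0.4722, -0.2657, 0.0595]
tool_rot: [-0.427, 0.565, -0.564, 0.425]
wrist_force: [0.2, 0.3, -3.5]
grip_width: 0.0185
time: 23.9
tcp_pos: [0.4728, -0.266, 0.0397]
tool_rot: [-0.427, 0.565, -0.564, 0.425]
wrist_force: [-0.5, 0.4, -3.3]
grip_width: 0.0185
t 23.9 tcp [ 0.4728 -0.266   0.0397] q [-0.73  0.24  1.81 -0.    1.09 -0.45] F [-0.5  0.4 -3.3] g 0.0185
(array([-0.23,  3.42,  0.11]), array([ 0.002, -0.004,  0.002]))
0 [384.6 219.6] [311.  313.7]
0.172 [328.1 205.5] [300.6 256.7]
295 ........................................
296 ........................................
297 ........................................
298 ........................................
299 ........................................
300 ........................................
301 ........................................
302 ........................................
303 ........................................
304 ........................................
305 ...................########.............
306 ................############............
307 ............#################...........
308 ......
[... 238 characters left out ...]
###########..........
314 ............#################...........
315 ............################............
316 .............#############..............
317 ...............########.................
318 ........................................
319 ........................................
320 ........................................
321 ........................................
322 ........................................
323 ........................................
324 ........................................
325 ........................................
326 ........................................
327 ........................................
328 ........................................ 290
```

```bash
python3 -m inch '[[[0,0.5,0.1,0,0,0,0],[0,1,0.1,0,0,0,0],[0,1.5,0.1,0,0,0,0],[0,2,0.1,0,0,0,0],[0,2.2,0.1,0,0,0,0]]]' |egrep 'pos|for'; for i in 1 2 3 4; do python3 -m inch '[[[0,0.1,0,0,0,0,0],[0,0.25,0,0,0,0,0],[0,0.25,0,0,0,0,0]]]' |egrep 'pos|for'; done
```

```text
tcp_pos: [0.4734, -0.266, 0.0171]
wrist_force: [-0.4, 0.5, -3.0]
tcp_pos: [0.4733, -0.2659, 0.0145]
wrist_force: [-0.4, 0.1, -3.8]
tcp_pos: [0.4732, -0.2658, 0.0118]
wrist_force: [-0.7, -0.4, -4.1]
tcp_pos: [0.473, -0.2657, 0.009]
wrist_force: [0.0, 0.7, -3.2]
tcp_pos: [0.4737, -0.2662, 0.0071]
wrist_force: [0.9, -0.7, -0.5]
```

Contact begins near z = 7 mm. I'll go on in small steps.

```bash
for i in 1 2 3; do python3 -m inch '[[[0,0.1,0,0,0,0,0],[0,0.15,0,0,0,0,0],[0,0.15,0,0,0,0,0]]]' |egrep 'pos|for'; done; python3 - <<'E'
from h import *
print(manip.sense()['moment'])
E
```

```text
tcp_pos: [0.4743, -0.2666, 0.0064]
wrist_force: [-0.0, 0.6, 3.4]
tcp_pos: [0.4745, -0.2668, 0.006]
wrist_force: [-3.3, 3.2, 10.7]
tcp_pos: [0.4745, -0.2668, 0.006]
wrist_force: [-3.7, 3.9, 13.1]
[0.71335012 0.76260563 0.08740122]
```

```bash
python3 -m inch '[[[0,-0.05,0,0,0,0,0.5],[0,-0.05,0,0,0,0,1],[0,-0.05,0,0,0,0,1]]]' 20 |egrep 'pos|for';python3 -m inch '[[[0,0,0,0,0,0,1.5],[0,0,0,0,0,0,1.8],[0,0,0,0,0,0,2],[0,0,0,0,0,0,2.2],[0,0,0,0,0,0,2.4]]]' 4; python3 -m inch '[[[0,0,0,0,0,0,3],[0,0,0,0,0,0,5],[0,0,0,0,0,0,7],[0,0,0,0,0,0,9],[0,0,0,0,0,0,9.1]]]';  python3 -m inch '[[[0,0,0,0,0,0,9.1],[0,0,0,0,0,0,9.1],[0,0,0,0,0,0,9.1]]]'
```

```text
tcp_pos: [0.4742, -0.2667, 0.0062]
wrist_force: [-0.5, 0.6, 0.6]
time: 27.4
tcp_pos: [0.4741, -0.2666, 0.0061]
tool_rot: [-0.427, 0.564, -0.564, 0.425]
wrist_force: [0.3, 0.3, 0.5]
grip_width: 0.0238
time: 27.9
tcp_pos: [0.4741, -0.2666, 0.0061]
tool_rot: [-0.427, 0.564, -0.564, 0.425]
wrist_force: [0.1, 0.2, -0.5]
grip_width: 0.0597
time: 28.2
tcp_pos: [0.4741, -0.2666, 0.0061]
tool_rot: [-0.427, 0.564, -0.564, 0.425]
wrist_force: [1.1, -0.6, -0.5]
grip_width: 0.0839
```

```bash
python3 -m inch '[[[0,-1,0,0,0,0,9.1],[0,-4,0,0,0,0,9.1],[0,-8,0,0,0,0,9.1],[0,-13,0,0,0,0,9.1],[0,-18,0,0,0,0,9.1]]]' >/dev/null; python3 -m inch '[[[0,-5,0,0,0,0,9.1],[0,-10,0,0,0,0,9.1],[-4,-12,0,0,0,0,9.1],[-9,-12,0,0,0,0,9.1],[-14,-12,0,0,0,0,9.1]]]'>/dev/null; python3 -m inch '[[[-5,0,0,0,0,0,9.1],[-10,0,0,0,0,0,9.1],[-15,0,0,0,0,0,9.1],[-20,0,0,0,0,0,9.1],[-24,0,0,0,0,0,9.1]]]'; python3 - <<'E'
from h import *
for nme in('side','top'): snap(nme,nme+'12')
t=load('top12');s=load('side12')
A=cv2.resize(t['image'][180:244,305:405],None,fx=4,fy=4);B=cv2.resize(s['image'][250:350,270:345],None,fx=5,fy=5)
C=cv2.resize(t['image'][110:240,150:350],None,fx=2,fy=2)
c=np.zeros((530,800,3),np.uint8);c[:256,:400]=A;c[:500,410:785]=B;c[265:525,:400]=C;cv2.imwrite('pics/z12.png',c[:,:,::-1])
for k in(0,.024,.172):P=seat+k*cx;print(k,(proj(t,P)-[305,180])*4,(proj(s,P)-[270,250])*5+[410,0])
# undisturbed items: mean abs difference vs initial in top view
t0=load('top0')
for nm,(r0,r1,c0,c1) in dict(offcut=(130,155,190,235),spanner=(130,155,240,302),tin=(122,152,310,340)).items(): print(nm,abs(t['image'][r0:r1,c0:c1].astype(int)-t0['image'][r0:r1,c0:c1]).mean().round(1),abs(t['image'][r0:r1,c0:c1].astype(int)-t0['image'][r0:r1,c0:c1]).max())
E
```

```text
time: 29.7
tcp_pos: [0.5796, 0.1034, 0.3107]
tool_rot: [0.426, -0.563, 0.565, -0.426]
wrist_force: [0.3, -0.6, 0.9]
grip_width: 0.091
0 [306.60216431 159.96677614] [611.15134725 346.71275131]
0.024 [275.7009345  152.26098151] [603.60549822 304.75513486]
0.172 [ 85.50308801 104.84657089] [560.52211928  64.97651305]
offcut 59.3 135
spanner 3.3 9
tin 3.4 10
```

View pics/z12.png

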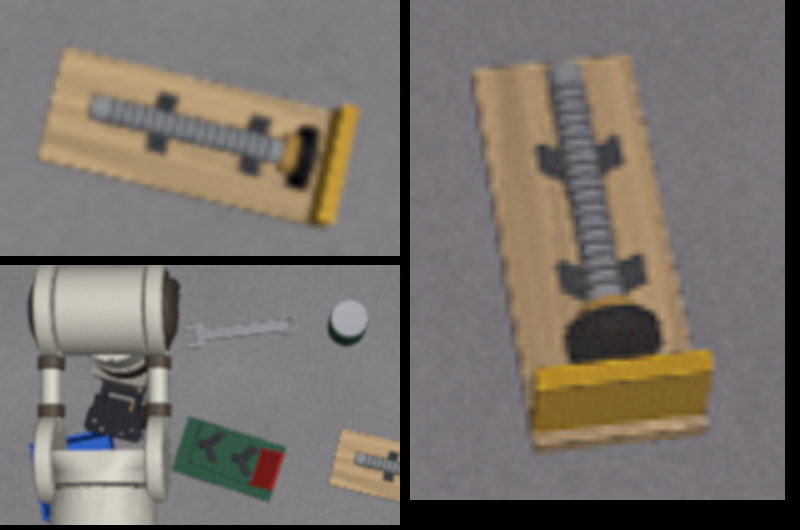

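```bash
python3 - <<'E'
from h import *
a_=load('side9')['image'].astype(int);b=load('side0')['image'].astype(int);c=load('side12')['image'].astype(int)
for x in(a_,c): print('offcut side diff',abs(x-b)[145:185,298:335].mean(),abs(x-b)[145:185,298:335].max())
show(); print(manip.sign_off())
E
```

```text
offcut side diff 2.8495495495495495 13
offcut side diff 5.862612612612613 16
t 29.8 tcp [0.5796 0.1054 0.3101] q [-0.02  0.14  1.37 -0.    1.62  0.25] F [-0.9 -0.8 -1.1] g 0.0911
the job is handed in; nothing more can be done
None
```

The job is handed in at about 29.8 s of the 54 s. The foot was parked in the green 45-degree rest with its disc at the red stop and released. It was then taken again by the middle of the stud, laid flat in both V's of the cradle, and released.

**Last checks:**
- The final pictures show the stud in both V's, with the disc between the yellow board and the nearer V and the gripper well clear.
- The spanner, tin and offcut matched the starting pictures. The arm hid the offcut from the top camera at the end, so I checked it in the side view only.
- The highest wrist force I saw was about 14 N, when pressing lightly into the cradle.

**What disagreed or went wrong:**
- The real fingertips appeared to sit about 20 mm short of the reported tool point. I found this only after the first grasp.
- As a result, the first grasp held only the end of the stud and the foot drooped about 9 degrees. I turned the tool to correct this before parking.
- For the same reason, the first side grasp closed above the stud and missed. Pictures showed the foot had not moved, so I reopened, went about 22 mm deeper, and gripped it at 19.7 mm opening.

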